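Lock a loose bushing in its fixture with the index pin

ROBOT

A 7-joint arm with a two-finger parallel gripper is mounted at the origin on a cart in front of the work surface, level with it; the furniture and walls round the work are solid. World frame = base frame: x ahead of the robot, y to its left, z up, the work surface at z = 0. Lengths are in m, angles in rad, forces in N, time in s.
With the tool pointing down it reaches from about 0.35 to 0.9 m from the base axis. Payload 8.1 kg.
Tool frame: the origin (TCP) lies on the centre line of the jaws, within the pads' length; the fingertips stand 19 mm ahead of it and the grasp point (between the pads) is the TCP; z points along the fingers, y is the direction in which the jaws open and shut (so a half turn about z gives the same grasp; the last joint's range is limited). The gripper opens to 92 mm and grips with 3 to 60 N. Pads are 19 mm wide; open, the fingers measure 130 mm over their backs; the gripper's body (75 mm by 190 mm) begins 47 mm behind the grasp point.
Start: joints at [1.173, 0.434, 0.025, 1.573, -0.012, 1.134, -0.075], TCP at [0.182, -0.598, 0.246] pointing down, gripper open.
Joint ranges: [-2.62, 2.62], [-0.44, 2.09], [-1.27, 1.32], [0.08, 2.57], [-1.32, 4.46], [0.12, 2], [-2.74, 2.74]. Speed limits (rad/s): [2.22, 2.22, 3.01, 3.01, 3.14, 3.14, 3.14].

INTERFACE

Orientations are given as a rotation vector (axis times angle).
In Python, from cell import monitor, imaging, workorder, outline_of gives the robot as it stands.
- The arm moves only by the tool move_arm, never from a script. Its argument "series" is a list of rows, each a list of 6 numbers: the shift along the world's x, y, z in cm, then the turn, a rotation vector about the world's x, y, z in degrees. A call has 1 to 8 rows; each row shifts and turns the commanded pose from where the row before left it; what a row does not reach is not made up. A row lasts 1/10 s, in which the tool goes at most 50 mm and 8.59 degrees, less where a joint would pass 70% of its speed; a pose out of reach is approached as far as the arm can. A call with a gripper value outside its range is refused whole. "grip" is the opening, from 0 (shut) to 1 (fully open), set as the call begins (left out, the last holds). The fingers move at their own pace and stop on an object; "force" is the grip in N (left out, the last holds). Time passes only in rows, so rows that do not move let the fingers close. It gives the time, the measured TCP pose, the force and the opening at its end, in the units of the state.
- monitor.observe(): the state, without advancing time (a new reading comes with each control period).
- imaging.get_image(name): name is "side" or "top"; returns a dict with "color" (420x560x3 uint8, red, green, blue), "fx", "fy", "cx", "cy" (pixels), "rvec" (rotation vector, rad) and "tvec" (3), from world to camera coordinates, as OpenCV has them. Camera axes: x right, y down, z forward; pixel columns grow to the right and rows downward; lengths in m; the calibration is good to about 2 mm. A picture is of the moment at which its call begins. There is no depth.
- workorder.sign_off(): hands the job in, once; it reports no verdict.
Trained networks look in the newest picture that a camera, given by its name, has taken for a name from the list of things; names that differ only in an ending like _2 or _b are one class to them, and where a whole thing is asked for, a point or a joint stands for the part that bears it (a point fixed in the world has none). Each returns a list of dicts, best first, with "p" (0 to 1); they miss things now and then, are a little off and sometimes report something else, mostly with a low value. They report only what shows in the picture. A call takes as long as a camera call.
- outline_of(camera, thing): "mask" (420x560 bool, what is visible of it) and "rect" ([left, top, width, height] in pixels, round what is visible of it).
The state is a dict: "clock": time; "joints": joint angles; "dq": joint speeds; "joint_efforts": joint torques, N m; "position": TCP position; "ee_rot": TCP orientation; "force": force on the tool from outside, world axes, zero at the start; "ft_torque": the same for the moment, N m; "width": opening from 0.0 (shut) to 1.0 (fully open).
Only numpy, scipy, OpenCV 4.12 (cv2) and the standard library are available. Lean on these libraries where they do the work, as an engineer would, in place of code of your own. Each camera call takes 0.05 s, during which the arm holds its last target. There are 200 camera calls.

TASK

Lock the loose bushing in its round fixture with the long index pin from the pin stand: turn the bushing until the hole in its flange comes over the matching bore that the flange hides, and pass the pin down through both until its collar sits flush on the flange. Leave the pin there, let go, and leave the short pin in the stand and the other things on the bench where they are.

Things in the scene. Friction and masses are not known exactly. Their poses are not given: they have to be found in the camera images.
- fixture: Round holding fixture, fixed to the bench: dark foot 180 mm across and 10 mm high, aluminium housing 168 mm across above it, its top at 41 mm. Origin on its axis at bench level, z up; its -x axis is its front, which looks roughly towards the robot. It holds the bushing and, hidden under the bushing's flange, a flat index plate.
- plate_centre (a point): Centre of the hidden index plate's flat top face, on the fixture's axis, 40 mm above the bench, under the flange. The plate has ONE plain bore, 15 mm in diameter, 30 mm deep, 44 mm from this point, somewhere within 0.9 rad either side of the fixture's front; where differs each time and is not reported. Elsewhere it is flat: a pin put through the flange hole stands on it.
- bushing (a joint): Angle of the bushing in the fixture, rad, anticlockwise seen from above; 0 when its flange hole lies exactly at the fixture's front (-x). It turns between stops at -1.2 and 1.2 (the bore is always in reach), with light friction (0.05 N m), stays where it is left and cannot be lifted out. It may be turned by the hub or by the pin standing in the flange hole.
- index_hole (a point): Mouth of the flange's only through hole, at the flange's top face, 63.5 mm above the bench; hole 15 mm in diameter, 22 mm long, vertical, 44 mm from the bushing's axis. Axes as the bushing's: z up, the hole lies on the -x side of the hub.
- hub_top (a point): Centre of the top of the bushing's hub, on the turning axis, 79.5 mm above the bench. The bushing is a steel square flange 126 x 126 x 22 mm (underside 41.5 mm, top 63.5 mm above the bench) with this round hub in the middle, 36 mm across, standing 16 mm above the flange.
- pin_stand: Fixed grey block 70 x 120 x 55 mm with two upright 15 mm holes, 60 mm apart along its y axis, in which the two pins stand, either in either hole. Origin under its centre.
- index_pin: The long index pin, loose, about 0.12 kg, standing in the stand: steel shank 12 mm thick, 48 mm long, tip chamfered 4 mm; steel collar 28 mm across, 5 mm thick; above it a round black grip 22 mm thick, 37 mm high (the taller grip). Origin on its axis at the collar's underside, the face that must sit on the flange; z up along the grip, which runs from z = 5 to 42 mm; tip at z = -48 mm.
- short_pin: The short pin, loose, standing in the other hole of the stand: same diameters, but the shank is 24 mm and the black grip only 17 mm high. Too short to lock the bushing. Origin at its collar's underside.
- glue_stick: Bystander: standing glue stick, 28 mm across, 95 mm high, behind the work.
- sample_jar: Bystander: sample jar with black lid, 44 mm across, 62 mm high, at the back.
- wash_bottle: Bystander: wash bottle, 64 mm across, 196 mm high, at the back.
- sample_jar_white: Bystander: sample jar with white lid, 41 mm across, 70 mm high, behind the work.

How it is judged:
By the outcome, as a careful person would: the job done as asked, in the order asked, and still so for the second after the job is handed in, with the robot touching nothing.
It also fails if it takes over 67 s, if anything falls off the work surface, if the arm or the gripper's body presses on something with over 40 N, if the wrist force passes 120 N, or if a joint passes its speed limit or range.

## Working session

There is one attempt and no reset: what is moved stays moved. The work goes in short steps, Python scripts to look and compute and a tool call to move; the robot and the scene stay as the last step left them, time stands still between calls to the robot, and variables do not carry over. Pictures are saved under pics/ and viewed, about 8 in all and at most 12, crops included, and the job is handed in when it is done.

Besides the shell and the picture viewer there is one more tool, called by a JSON object that holds its "api" and its "payload", one argument or row to a line. move_arm: Moves the arm, as the interface text tells. Its arguments: {"type":"object","properties":{"series":{"type":"array"},"grip":{"type":"number"},"force":{"type":"number"}},"required":["series"]}

```bash
mkdir -p pics; cat > h.py <<'E'
import numpy as np, cv2
from cell import monitor, imaging, workorder, outline_of
def cam(n):
    d=imaging.get_image(n); K=np.array([[d['fx'],0,d['cx']],[0,d['fy'],d['cy']],[0,0,1.]])
    R=cv2.Rodrigues(np.array(d['rvec'],float))[0]; return d['color'],K,R,np.array(d['tvec'],float).reshape(3)
def onz(c,px,z):
    _,K,R,t=c; o=-R.T@t; v=R.T@np.linalg.inv(K)@np.array([px[0],px[1],1.]); return o+v*(z-o[2])/v[2]
def proj(c,P):
    _,K,R,t=c; p=K@(R@np.array(P,float)+t); return p[:2]/p[2]
def save(c,name,box=None,s=1):
    im=c[0][...,::-1]
    if box: im=im[box[1]:box[3],box[0]:box[2]]
    cv2.imwrite('pics/'+name,cv2.resize(im,None,fx=s,fy=s,interpolation=cv2.INTER_CUBIC))
E
python3 - <<'E'
from h import *
for n in('side','top'):
    c=cam(n); save(c,n+'0.png'); print(n,'cam at',-c[2].T@c[3])
    for t in('fixture','bushing','index_hole','hub_top','pin_stand','index_pin','short_pin','glue_stick','wash_bottle'):
        r=outline_of(n,t); print(n,t,[(round(x['p'],2),x['rect']) for x in r[:2]])
print(monitor.observe())
E
```

```text
side cam at [-0.15210746  0.39407171  0.79875993]
side fixture [(0.92, [348.2, 193.4, 80.1, 70.5])]
side bushing []
side index_hole [(0.96, [355.5, 188.4, 74.4, 61.0])]
side hub_top [(0.79, [352.9, 195.7, 72.0, 54.6]), (0.49, [229.5, 237.8, 13.2, 15.4])]
side pin_stand [(0.69, [219.6, 229.6, 60.6, 52.1])]
side index_pin [(0.49, [249.9, 217.3, 16.2, 26.8]), (0.44, [230.4, 236.9, 11.5, 18.4])]
side short_pin [(0.44, [230.5, 239.1, 14.4, 13.7])]
side glue_stick [(0.8, [274.5, 178.9, 12.9, 34.6])]
side wash_bottle [(0.71, [128.2, 151.2, 33.3, 87.0])]
top cam at [ 0.35658831 -0.07425318  1.15533719]
top fixture [(0.73, [325.0, 240.2, 75.9, 76.0]), (0.72, [325.9, 239.1, 74.9, 72.8])]
top bushing [(0.59, [326.1, 239.1, 76.0, 72.7])]
top index_hole [(0.6, [324.4, 238.0, 77.3, 75.5])]
top hub_top [(0.71, [325.7, 238.6, 79.1, 74.3]), (0.41, [290.1, 175.4, 11.7, 21.7])]
top pin_stand [(0.85, [206.4, 211.6, 52.9, 29.6]), (0.66, [323.6, 242.3, 79.3, 73.2])]
top index_pin [(0.64, [237.6, 218.2, 13.4, 12.9])]
top short_pin [(0.48, [212.9, 221.0, 15.3, 9.2])]
top glue_stick [(0.77, [290.4, 175.9, 11.1, 23.4])]
top wash_bottle [(0.71, [157.0, 107.0, 40.0, 54.5]), (0.49, [325.5, 237.0, 77.5, 77.3])]
{'clock': 1.0, 'joints': array([ 1.17339262,  0.43450113,  0.02498189,  1.57317696, -0.0115986 ,
        1.1339998 , -0.07509068]), 'dq': array([ 5.60398293e-05, -7.62735019e-04, -8.98974528e-04,  4.21848303e-04,
        1.53564277e-04, -9.53949613e-05, -8.21992567e-04]), 'joint_efforts': array([ 6.54101568e-04, -6.67666125e+01,  9.83972959e-01, -3.14804435e+01,
       -6.08001323e-02,  3.25778592e-02, -3.27767509e-05]), 'position': array([ 0.18158716, -0.59806463,  0.24574986]), 'ee_rot': array([3.10747984e+00, 4.61302177e-01, 1.22058464e-05]), 'force': array([ 0.32371349, -0.0176547 , -0.64007935]), 'ft_torque': array([ 0.02368919, -0.00318362, -0.05888519]), 'width': 0.9994764395855723}
```

```bash
python3 - <<'E'
import cv2,numpy as np
a=cv2.imread('pics/top0.png')[150:340,190:430];b=cv2.imread('pics/side0.png')[160:300,200:440]
f=lambda i:cv2.resize(i,None,fx=3,fy=3,interpolation=cv2.INTER_CUBIC)
cv2.imwrite('pics/t1.png',f(a));cv2.imwrite('pics/s1.png',f(b))
E
```

```text
(no output)
```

View pics/t1.png

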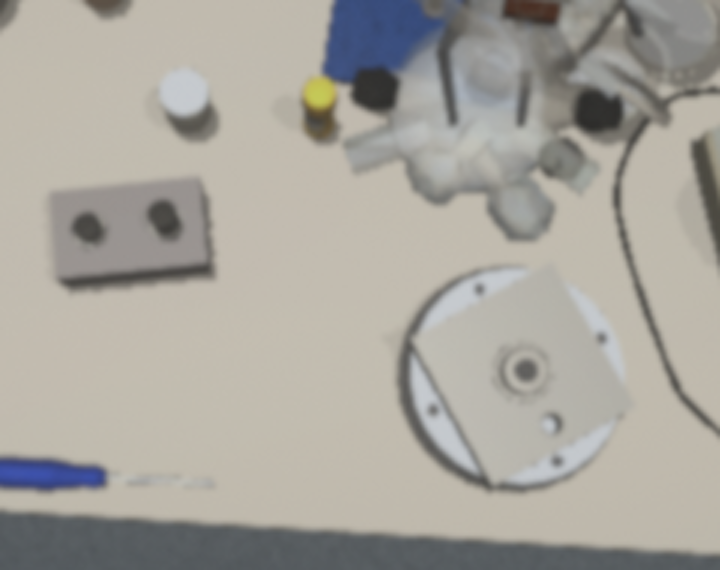

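View pics/s1.png

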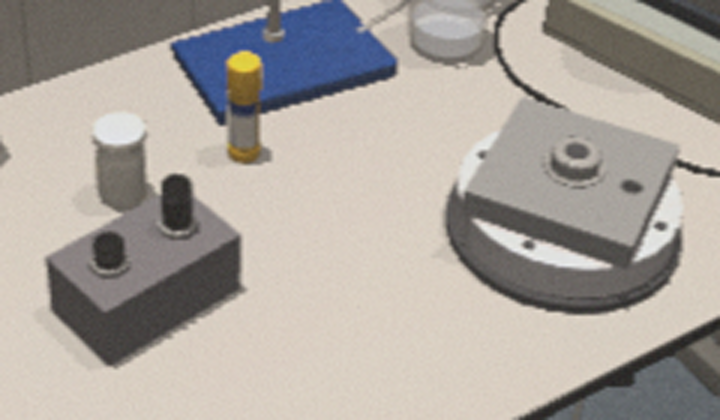

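```bash
python3 - <<'E'
import cv2,numpy as np
a=cv2.imread('pics/top0.png');b=cv2.imread('pics/side0.png')
cv2.imwrite('pics/both.png',cv2.resize(np.vstack([a,b]),None,fx=.71,fy=.71))
from h import *
c=cam('top');s=cam('side')
T=lambda x,y:(x/3+190,y/3+150)
S=lambda x,y:(x/3+200,y/3+160)
print('hub',onz(c,T(526,371),.0795),onz(s,S(576,152),.0795))
print('hole',onz(c,T(551,424),.0635),onz(s,S(632,186),.0635))
print('long top',onz(c,T(161,208),.097),onz(s,S(177,181),.097), 'collar side',onz(s,S(178,229),.057))
print('short top',onz(c,T(84,222),.077),onz(s,S(108,236),.077))
for n,p in(('TL',(52,193)),('TR',(200,179)),('BR',(208,266)),('BL',(57,279))): print(n,onz(c,T(*p),.055))
for n,p in(('a',(412,340)),('b',(552,264)),('c',(632,404)),('d',(492,488))): print(n,onz(c,T(*p),.0635))
for p in((480,289),(602,338),(433,410),(557,461)): print('screw',onz(c,T(*p),.041))
E
```

```text
hub [ 0.44634542 -0.26279446  0.0795    ] [ 0.44420869 -0.25885956  0.0795    ]
hole [ 0.40890217 -0.28530769  0.0635    ] [ 0.40709714 -0.283378    0.0635    ]
long top [0.55151447 0.01897559 0.097     ] [0.54727028 0.01828204 0.097     ] collar side [0.54177992 0.02139514 0.057     ]
short top [0.54078362 0.07920225 0.077     ] [0.54142244 0.07635763 0.077     ]
TL [0.56625777 0.10957109 0.055     ]
TR [ 0.58434917 -0.00642423  0.055     ]
BR [ 0.51539531 -0.01741457  0.055     ]
BL [0.49831276 0.09951086 0.055     ]
a [ 0.46618946 -0.17787715  0.0635    ]
b [ 0.5312958  -0.28403247  0.0635    ]
c [ 0.4274842  -0.34644518  0.0635    ]
d [ 0.3589427  -0.24191774  0.0635    ]
screw [ 0.51168177 -0.23203469  0.041     ]
screw [ 0.47870048 -0.32837777  0.041     ]
screw [ 0.41532447 -0.19826067  0.041     ]
screw [ 0.38219526 -0.2947301   0.041     ]
```

View pics/both.png

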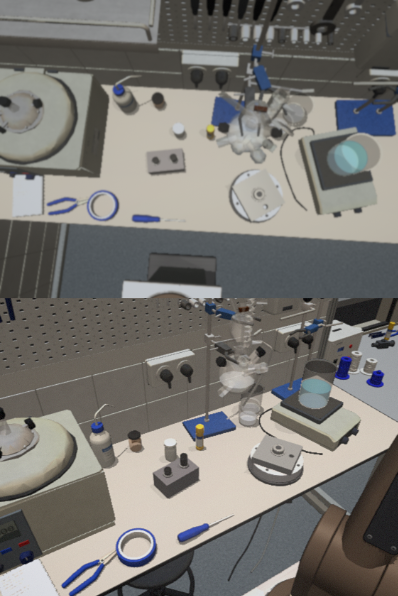

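{"api": "move_arm", "payload": {
  "series": [
    [1.5,3.5,0.4,0,0,0],
    [1.5,3.5,0.4,0,0,0],
    [1.5,3.5,0.4,0,0,0],
    [1.5,3.5,0.4,0,0,0],
    [1.5,3.5,0,0,0,0],
    [1.5,3.5,0,0,0,0],
    [1.5,3.5,0,0,0,0],
    [1.5,3.5,0,0,0,0]
  ],
  "grip": 0.5,
  "force": 30
}}

```text
clock: 1.9
position: [0.302, -0.3166, 0.262]
ee_rot: [3.107, 0.461, 0.001]
force: [1.3, 0.7, -0.2]
width: 0.502
```

{"api": "move_arm", "payload": {
  "series": [
    [2.8,3.9,0,0,0,0],
    [2.8,3.9,0,0,0,0],
    [2.8,3.9,0,0,0,0],
    [2.8,3.9,0,0,0,0],
    [2.8,3.9,0,0,0,0],
    [2.8,3.9,0,0,0,0],
    [2.8,3.9,0,0,0,0],
    [2.8,3.9,0,0,0,0]
  ]
}}

```text
clock: 2.7
position: [0.5265, -0.0045, 0.262]
ee_rot: [3.107, 0.46, 0.001]
force: [1.6, -0.9, 0.4]
width: 0.5
```

{"api": "move_arm", "payload": {
  "series": [
    [1.0,1.0,-3,0,0,0],
    [0.5,0.5,-3,0,0,0],
    [0,0,-2,0,0,0],
    [0,0,0,0,0,0],
    [0,0,0,0,0,0]
  ]
}}

```text
clock: 3.2
position: [0.5407, 0.0088, 0.1822]
ee_rot: [3.108, 0.461, -0.0]
force: [-0.2, -1.2, 0.0]
width: 0.498
```

{"api": "move_arm", "payload": {
  "series": [
    [0.5,0.9,0,0,0,0],
    [0,0,-2.5,0,0,0],
    [0,0,-1.5,0,0,0],
    [0,0,0,0,0,0],
    [0,0,0,0,0,0]
  ]
}}

```text
clock: 3.7
position: [0.5464, 0.0184, 0.143]
ee_rot: [-3.108, -0.461, -0.002]
force: [0.7, 0.4, -0.6]
width: 0.504
```

```bash
python3 - <<'E'
from h import *
c=cam('side'); p=monitor.observe()['position']; print(p, proj(c,p+[0,0,-.019]))
t=cam('top')
a=c[0][185:285,205:305,::-1]; b=t[0][180:280,190:290,::-1]
cv2.imwrite('pics/g1.png',cv2.resize(np.hstack([a,b]),None,fx=4,fy=4,interpolation=cv2.INTER_CUBIC))
E
```

```text
[0.54659112 0.01834878 0.14319542] [258.88481007 210.63008066]
```

View pics/g1.png

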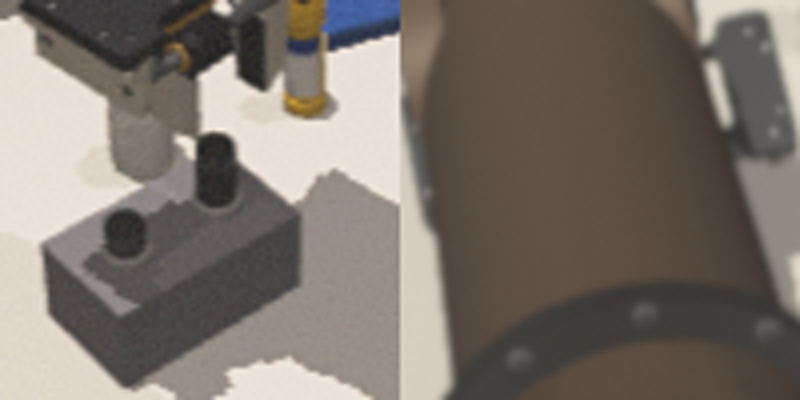

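{"api": "move_arm", "payload": {
  "series": [
    [0,0,-2,0,0,0],
    [0,0,-2,0,0,0],
    [0,0,-0.9,0,0,0],
    [0,0,0,0,0,0]
  ]
}}

```text
clock: 4.2
position: [0.5453, 0.0179, 0.0924]
ee_rot: [-3.108, -0.461, 0.002]
force: [-0.7, -0.7, -0.0]
width: 0.498
```

{"api": "move_arm", "payload": {
  "series": [
    [0,0,0,0,0,0],
    [0,0,0,0,0,0],
    [0,0,0,0,0,0],
    [0,0,0,0,0,0],
    [0,0,0,0,0,0],
    [0,0,0,0,0,0]
  ],
  "grip": 0,
  "force": 30
}}

```text
clock: 4.8
position: [0.546, 0.0181, 0.0933]
ee_rot: [3.107, 0.461, 0.002]
force: [-0.1, -0.1, 6.3]
width: 0.233
```

{"api": "move_arm", "payload": {
  "series": [
    [0,0,1,0,0,0],
    [0,0,2,0,0,0],
    [0,0,3,0,0,0],
    [0,0,3,0,0,0],
    [0,0,2,0,0,0],
    [0,0,0,0,0,0]
  ]
}}

```text
clock: 5.4
position: [0.547, 0.0183, 0.2059]
ee_rot: [3.107, 0.461, 0.008]
force: [0.4, 0.3, -1.3]
width: 0.233
```

{"api": "move_arm", "payload": {
  "series": [
    [-1.7,-3.6,0,0,0,0],
    [-1.7,-3.6,0,0,0,0],
    [-1.7,-3.6,0,0,0,0],
    [-1.7,-3.6,0,0,0,0],
    [-1.7,-3.6,0,0,0,0],
    [-1.7,-3.6,0,0,0,0],
    [-1.7,-3.6,0,0,0,0],
    [-1.7,-3.6,0,0,0,0]
  ]
}}

```text
clock: 6.2
position: [0.408, -0.2711, 0.2019]
ee_rot: [-3.107, -0.461, 0.002]
force: [0.6, 0.1, -1.0]
width: 0.231
```

```bash
python3 - <<'E'
from h import *
c=cam('side'); o=monitor.observe(); p=o['position']; print(p,o['force'],o['width'], proj(c,p+[0,0,-.019]))
r=outline_of('side','index_pin'); print([(x['p'],x['rect']) for x in r])
for z in(-.038,-.086): print(proj(c,p+[0,0,z]))
save(c,'h1.png',(260,130,440,270),4)
E
```

```text
[ 0.40419997 -0.27804352  0.20167974] [-3.99404655 -6.62001559 -1.13150719] 0.22795744193598907 [419.87647586 179.90770803]
[(0.57, [404.8, 180.0, 14.5, 28.1])]
[418.15922765 187.30227375]
[413.99550996 205.23147231]
```

View pics/h1.png

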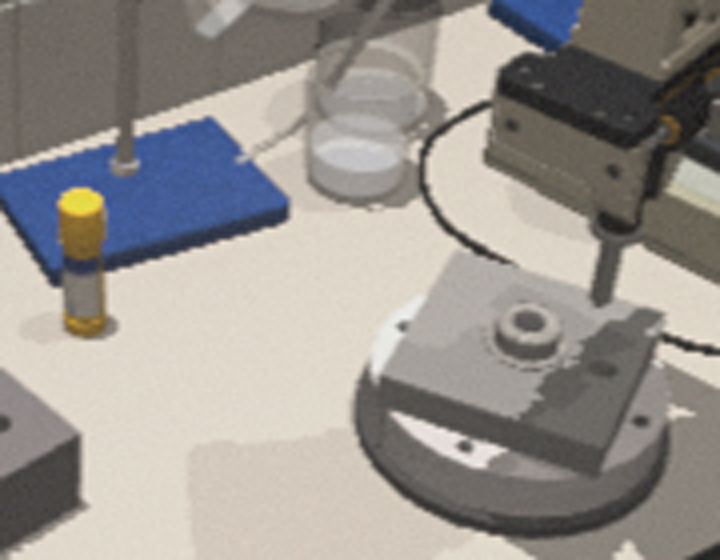

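{"api": "move_arm", "payload": {
  "series": [
    [0,0,0,0,0,0],
    [0,0,0,0,0,0],
    [0,0,0,0,0,0]
  ]
}}

```text
clock: 6.6
position: [0.4101, -0.2687, 0.2025]
ee_rot: [-3.106, -0.465, 0.0]
force: [-1.3, -0.2, -0.6]
width: 0.228
```

```bash
python3 - <<'E'
from h import *
o=monitor.observe();print(o['position'],o['force'])
c=cam('side'); o=monitor.observe(); p=o['position']; print(p,o['force'],proj(c,p+[0,0,-.038]),proj(c,p+[0,0,-.086]))
save(c,'h2.png',(385,165,435,240),8)
E
```

```text
[ 0.41007905 -0.26872178  0.20249517] [-1.30490353 -0.19258057 -0.6332133 ]
[ 0.410128   -0.26888034  0.20260114] [ 0.58358858  0.28858234 -0.96366038] [412.90921004 186.80765259] [408.89545012 204.75741971]
```

View pics/h2.png

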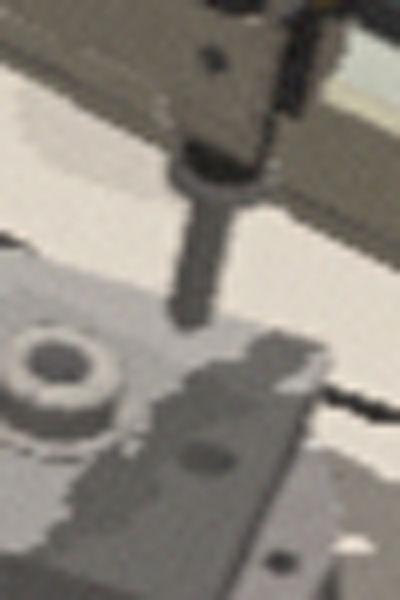

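{"api": "move_arm", "payload": {
  "series": [
    [-0.24,-1.5,0,0,0,0],
    [0,0,-2,0,0,0],
    [0,0,-2,0,0,0],
    [0,0,-0.7,0,0,0],
    [0,0,0,0,0,0],
    [0,0,0,0,0,0],
    [0,0,0,0,0,0]
  ]
}}

```text
clock: 7.35
position: [0.4078, -0.2854, 0.1566]
ee_rot: [3.107, 0.461, 0.002]
force: [0.4, 0.5, -0.5]
width: 0.231
```

```bash
python3 - <<'E'
from h import *
c=cam('side'); o=monitor.observe(); p=o['position']; print(p,o['force'],proj(c,p+[0,0,-.086]))
print('hole pred', proj(c,[.4077,-.284,.0635]))
save(c,'h3.png',(385,180,435,240),10)
E
```

```text
[ 0.40771327 -0.28537633  0.15659908] [ 0.19801641  0.29056042 -1.09103727] [411.72870788 219.10351368]
hole pred [410.6923895  221.74675478]
```

View pics/h3.png

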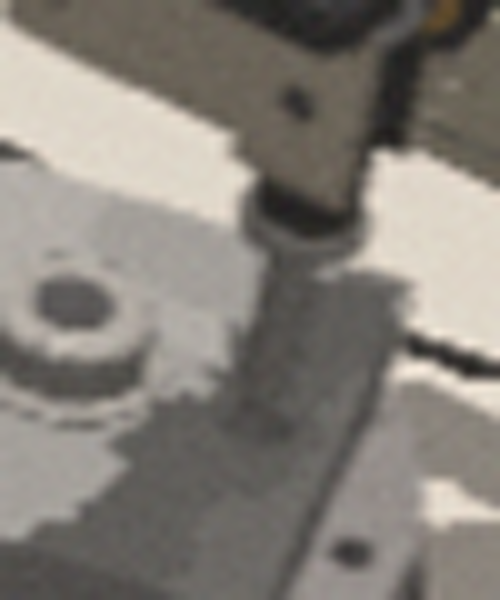

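{"api": "move_arm", "payload": {
  "series": [
    [0,0.1,0,0,0,0],
    [0,0,-0.3,0,0,0],
    [0,0,-0.3,0,0,0],
    [0,0,-0.3,0,0,0],
    [0,0,0,0,0,0],
    [0,0,0,0,0,0]
  ]
}}

```text
clock: 8.0
position: [0.4071, -0.284, 0.1466]
ee_rot: [-3.107, -0.461, 0.0]
force: [0.9, -0.1, -0.7]
width: 0.233
```

{"api": "move_arm", "payload": {
  "series": [
    [0,0,-0.4,0,0,0],
    [0,0,-0.4,0,0,0],
    [0,0,-0.4,0,0,0],
    [0,0,-0.3,0,0,0],
    [0,0,0,0,0,0],
    [0,0,0,0,0,0]
  ]
}}

```text
clock: 8.6
position: [0.4071, -0.2841, 0.1316]
ee_rot: [-3.107, -0.461, 0.0]
force: [0.2, -0.1, -1.7]
width: 0.23
```

{"api": "move_arm", "payload": {
  "series": [
    [0,0,-0.2,0,0,0],
    [0,0,-0.2,0,0,0],
    [0,0,-0.1,0,0,0],
    [0,0,0,0,0,0],
    [0,0,0,0,0,0],
    [0,0,0,0,0,0]
  ]
}}

```text
clock: 9.2
position: [0.4072, -0.2841, 0.1268]
ee_rot: [3.108, 0.461, -0.0]
force: [-0.3, -0.3, -1.7]
width: 0.23
```

{"api": "move_arm", "payload": {
  "series": [
    [0,0,-0.1,0,0,0],
    [0,0,-0.1,0,0,0],
    [0,0,0,0,0,0],
    [0,0,0,0,0,0],
    [0,0,0,0,0,0]
  ]
}}

```text
clock: 9.7
position: [0.408, -0.2842, 0.126]
ee_rot: [3.106, 0.461, 0.002]
force: [-1.2, 1.7, 13.2]
width: 0.232
```

```bash
python3 -c "
import numpy as np
a=.535-np.arange(0,41)*.045
P=4.4*np.c_[-np.cos(a),-np.sin(a)]
for i in range(40): print(i,round(a[i+1],2),np.round(P[i+1]-P[i],2), np.round(P[i+1]+[44.55,-26.15],2))
"
```

```text
0 0.49 [-0.1   0.17] [ 40.67 -28.22]
1 0.45 [-0.09  0.18] [ 40.58 -28.04]
2 0.4 [-0.08  0.18] [ 40.5  -27.86]
3 0.36 [-0.07  0.18] [ 40.42 -27.68]
4 0.31 [-0.06  0.19] [ 40.36 -27.49]
5 0.26 [-0.06  0.19] [ 40.3 -27.3]
6 0.22 [-0.05  0.19] [ 40.26 -27.11]
7 0.18 [-0.04  0.19] [ 40.22 -26.92]
8 0.13 [-0.03  0.2 ] [ 40.19 -26.72]
9 0.09 [-0.02  0.2 ] [ 40.17 -26.52]
10 0.04 [-0.01  0.2 ] [ 40.15 -26.33]
11 -0.01 [-0.   0.2] [ 40.15 -26.13]
12 -0.05 [0.01 0.2 ] [ 40.16 -25.93]
13 -0.09 [0.01 0.2 ] [ 40.17 -25.73]
14 -0.14 [0.02 0.2 ] [ 40.19 -25.54]
15 -0.18 [0.03 0.2 ] [ 40.23 -25.34]
16 -0.23 [0.04 0.19] [ 40.27 -25.15]
17 -0.27 [0.05 0.19] [ 40.32 -24.96]
18 -0.32 [0.06 0.19] [ 40.37 -24.77]
19 -0.36 [0.07 0.19] [ 40.44 -24.58]
20 -0.41 [0.07 0.18] [ 40.51 -24.4 ]
21 -0.45 [0.08 0.18] [ 40.6  -24.22]
22 -0.5 [0.09 0.18] [ 40.69 -24.04]
23 -0.55 [0.1  0.17] [ 40.79 -23.87]
24 -0.59 [0.11 0.17] [ 40.89 -23.7 ]
25 -0.63 [0.11 0.16] [ 41.01 -23.54]
26 -0.68 [0.12 0.16] [ 41.13 -23.38]
27 -0.72 [0.13 0.15] [ 41.26 -23.23]
28 -0.77 [0.13 0.15] [ 41.39 -23.09]
29 -0.81 [0.14 0.14] [ 41.53 -22.95]
30 -0.86 [0.15 0.13] [ 41.68 -22.82]
31 -0.9 [0.15 0.13] [ 41.83 -22.69]
32 -0.95 [0.16 0.12] [ 41.99 -22.57]
33 -1.0 [0.16 0.11] [ 42.15 -22.46]
34 -1.04 [0.17 0.1 ] [ 42.32 -22.36]
35 -1.08 [0.17 0.1 ] [ 42.5  -22.26]
36 -1.13 [0.18 0.09] [ 42.67 -22.17]
37 -1.17 [0.18 0.08] [ 42.85 -22.09]
38 -1.22 [0.18 0.07] [ 43.04 -22.02]
39 -1.26 [0.19 0.06] [ 43.23 -21.95]
```

{"api": "move_arm", "payload": {
  "series": [
    [-0.1,0.17,0,0,0,0],
    [-0.09,0.18,0,0,0,-1],
    [-0.08,0.18,0,0,0,-2],
    [-0.07,0.18,0,0,0,-2],
    [-0.06,0.19,0,0,0,-2],
    [0,0,0,0,0,0]
  ]
}}

```text
clock: 10.3
position: [0.4046, -0.277, 0.1261]
ee_rot: [3.126, 0.267, 0.005]
force: [1.1, -4.7, 6.3]
width: 0.231
```

{"api": "move_arm", "payload": {
  "series": [
    [-0.06,0.19,0,0,0,-2],
    [-0.05,0.19,0,0,0,-2],
    [-0.04,0.19,0,0,0,-2],
    [-0.03,0.2,0,0,0,-2],
    [-0.02,0.2,0,0,0,-2],
    [0,0,0,0,0,0]
  ]
}}

```text
clock: 10.9
position: [0.4024, -0.2674, 0.1261]
ee_rot: [3.138, -0.007, 0.005]
force: [-0.0, -5.7, 7.3]
width: 0.234
```

{"api": "move_arm", "payload": {
  "series": [
    [-0.01,0.2,0,0,0,-2],
    [0,0.2,0,0,0,-2],
    [0.01,0.2,0,0,0,-2],
    [0.01,0.2,0,0,0,-2],
    [0.02,0.2,0,0,0,-2],
    [0,0,0,0,0,0]
  ]
}}

```text
clock: 11.5
position: [0.4024, -0.2575, 0.126]
ee_rot: [3.126, -0.28, 0.005]
force: [-1.7, -5.8, 9.2]
width: 0.235
```

{"api": "move_arm", "payload": {
  "series": [
    [0.03,0.2,0,0,0,-2],
    [0.04,0.19,0,0,0,-2],
    [0.05,0.19,0,0,0,-2],
    [0.06,0.19,0,0,0,-2],
    [0.07,0.19,0,0,0,-2],
    [0,0,0,0,0,0]
  ]
}}

```text
clock: 12.1
position: [0.4044, -0.2481, 0.126]
ee_rot: [3.089, -0.552, 0.004]
force: [-3.4, -7.2, 10.8]
width: 0.235
```

{"api": "move_arm", "payload": {
  "series": [
    [0.07,0.18,0,0,0,-2],
    [0.08,0.18,0,0,0,-2],
    [0.09,0.18,0,0,0,-2],
    [0.1,0.17,0,0,0,-2],
    [0.11,0.17,0,0,0,-2],
    [0,0,0,0,0,0]
  ]
}}

```text
clock: 12.7
position: [0.4083, -0.2386, 0.1256]
ee_rot: [3.031, -0.819, 0.002]
force: [-4.2, -5.5, 7.3]
width: 0.231
```

{"api": "move_arm", "payload": {
  "series": [
    [0.11,0.16,0,0,0,-2],
    [0.12,0.16,0,0,0,-2],
    [0.13,0.15,0,0,0,-2],
    [0.13,0.15,0,0,0,-2],
    [0.14,0.14,0,0,0,-2],
    [0,0,0,0,0,0]
  ]
}}

```text
clock: 13.3
position: [0.4134, -0.2302, 0.1245]
ee_rot: [2.948, -1.08, -0.003]
force: [-3.0, -4.2, -0.5]
width: 0.23
```

{"api": "move_arm", "payload": {
  "series": [
    [0,0,-0.1,0,0,0],
    [0,0,-0.1,0,0,0],
    [0,0,0,0,0,0],
    [0,0,0,0,0,0]
  ]
}}

```text
clock: 13.7
position: [0.4138, -0.2309, 0.1234]
ee_rot: [2.948, -1.079, -0.0]
force: [-4.8, -5.2, 11.2]
width: 0.229
```

{"api": "move_arm", "payload": {
  "series": [
    [-0.07,-0.07,0,0,0,0],
    [0,0,0,0,0,0],
    [0,0,0,0,0,0]
  ]
}}

```text
clock: 14.0
position: [0.4134, -0.2312, 0.1234]
ee_rot: [2.949, -1.079, -0.0]
force: [-4.2, -3.2, 9.5]
width: 0.233
```

{"api": "move_arm", "payload": {
  "series": [
    [-0.07,-0.07,0,0,0,0],
    [0,0,0,0,0,0],
    [0,0,0,0,0,0]
  ]
}}

```text
clock: 14.3
position: [0.4129, -0.2316, 0.1232]
ee_rot: [2.95, -1.078, -0.0]
force: [-3.4, -3.3, 5.5]
width: 0.232
```

Fz is falling and z dropping: back is the right way.

{"api": "move_arm", "payload": {
  "series": [
    [-0.07,-0.07,0,0,0,0],
    [0,0,0,0,0,0],
    [-0.04,-0.04,0,0,0,0],
    [0,0,0,0,0,0],
    [0,0,0,0,0,0]
  ]
}}

```text
clock: 14.8
position: [0.4123, -0.232, 0.1228]
ee_rot: [2.951, -1.077, 0.0]
force: [-2.0, -2.4, 3.3]
width: 0.231
```

{"api": "move_arm", "payload": {
  "series": [
    [0,0,-0.1,0,0,0],
    [0,0,-0.1,0,0,0],
    [0,0,0,0,0,0],
    [0,0,0,0,0,0]
  ]
}}

```text
clock: 15.2
position: [0.4115, -0.2321, 0.1202]
ee_rot: [2.95, -1.078, -0.002]
force: [-2.9, -4.0, -3.0]
width: 0.231
```

{"api": "move_arm", "payload": {
  "series": [
    [0,0,-0.2,0,0,0],
    [0,0,-0.2,0,0,0],
    [0,0,-0.2,0,0,0],
    [0,0,0,0,0,0],
    [0,0,0,0,0,0]
  ]
}}

```text
clock: 15.7
position: [0.4115, -0.2321, 0.1143]
ee_rot: [2.95, -1.078, -0.002]
force: [-3.6, -4.7, -1.7]
width: 0.234
```

{"api": "move_arm", "payload": {
  "series": [
    [-0.02,-0.02,-0.2,0,0,0],
    [-0.02,-0.02,-0.2,0,0,0],
    [0,0,-0.2,0,0,0],
    [0,0,-0.2,0,0,0],
    [0,0,0,0,0,0],
    [0,0,0,0,0,0]
  ]
}}

```text
clock: 16.3
position: [0.4114, -0.2324, 0.1063]
ee_rot: [2.951, -1.078, -0.002]
force: [-3.6, -4.4, -2.1]
width: 0.23
```

{"api": "move_arm", "payload": {
  "series": [
    [0,0,-0.2,0,0,0],
    [0,0,-0.15,0,0,0],
    [0,0,0,0,0,0],
    [0,0,0,0,0,0]
  ]
}}

```text
clock: 16.7
position: [0.4114, -0.2324, 0.1029]
ee_rot: [2.951, -1.078, -0.001]
force: [-2.7, -4.0, -0.5]
width: 0.229
```

{"api": "move_arm", "payload": {
  "series": [
    [0,0,-0.1,0,0,0],
    [0,0,-0.1,0,0,0],
    [0,0,0,0,0,0],
    [0,0,0,0,0,0]
  ]
}}

```text
clock: 17.1
position: [0.4116, -0.2326, 0.1016]
ee_rot: [2.95, -1.078, -0.0]
force: [-5.8, -3.5, 10.2]
width: 0.229
```

{"api": "move_arm", "payload": {
  "series": [
    [0,0,0.1,0,0,0],
    [0,0,0,0,0,0],
    [0,0,0,0,0,0],
    [0,0,0,0,0,0],
    [0,0,0,0,0,0]
  ],
  "grip": 0.5
}}

```text
clock: 17.6
position: [0.412, -0.232, 0.1021]
ee_rot: [-2.951, 1.077, 0.0]
force: [-0.7, 0.5, 0.1]
width: 0.496
```

{"api": "move_arm", "payload": {
  "series": [
    [0,0,1,0,0,0],
    [0,0,2,0,0,0],
    [0,0,3,0,0,0],
    [0,0,4,0,0,0],
    [-2,0,4,0,0,0],
    [-2,0,2,0,0,0],
    [-2,0,0,0,0,0],
    [0,0,0,0,0,0]
  ]
}}

```text
clock: 18.4
position: [0.3499, -0.2325, 0.2636]
ee_rot: [2.95, -1.08, 0.002]
force: [-1.0, 0.2, 0.5]
width: 0.495
```

```bash
python3 - <<'E'
from h import *
c=cam('side'); o=monitor.observe(); print(o['position'],o['force'],o['width'],o['clock'])
print('collar pred',proj(c,[.4118,-.2322,.0635]),'grip top pred',proj(c,[.4118,-.2322,.1055]))
save(c,'e1.png',(210,150,440,270),3)
E
```

```text
[ 0.35114495 -0.23236989  0.26321724] [ 0.593431    0.00634612 -0.05353107] 0.4999759070392654 18.45
collar pred [391.30217061 228.75932374] grip top pred [394.28676265 214.02390007]
```

View pics/e1.png

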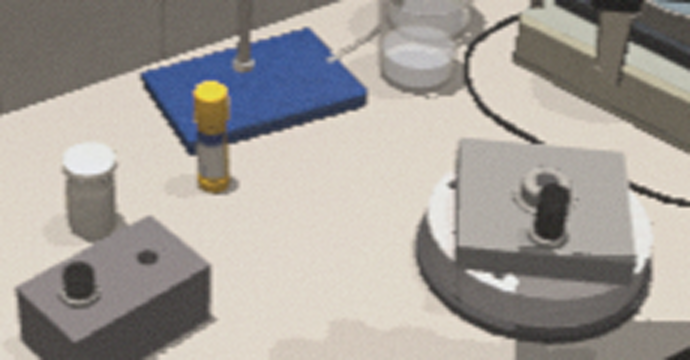

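The picture shows the collar on the flange at about (393, 229) and the grip top at (394, 212). These match the predictions for a seated pin. The short pin is still in the stand and the bystanders are undisturbed.

```bash
python3 -c "
from h import *
print(workorder.sign_off())"
```

```text
the job is handed in; nothing more can be done
None
```

The bushing is locked: the long index pin stands through the flange hole and the hidden bore with its collar on the flange. I handed the job in at about 18.5 s on the robot's clock.

I set the pin in the flange hole until it stood on the plate, then turned the bushing with it under light downward pressure. It began to drop about 1.3 rad clockwise from the start. I had gone about 2.5 mm past the bore, so I backed up until it dropped freely, then lowered it until the collar touched.

Last checks:
- **Seating:** the collar touched with the TCP at 101.6 mm, against 101.5 mm expected, at about 10 N. The final side picture matched a seated pin to within about 2 pixels (roughly 4 mm), so the gripper height is the more exact evidence.
- **Release:** the gripper is open and well clear of the pin.
- **Surroundings:** the short pin is still in the stand. The glue stick and white-lidded jar look untouched. The black-lidded jar and wash bottle were outside that last picture, but the arm never went near them.

No check failed. I did not take a top view after seating.

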